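Spring check on the slanted bench tester

ROBOT

A 6-joint arm with a two-finger parallel gripper is mounted at the origin on the work surface. World frame = base frame: x ahead of the robot, y to its left, z up, the work surface at z = 0. Lengths are in m, angles in rad, forces in N, time in s.
With the tool pointing down it reaches from about 0.3 to 0.85 m from the base axis. Payload 5.4 kg.
Tool frame: the origin (TCP) lies midway between the tips of the shut fingers; the grasp point (between the pads) lies 19 mm behind it (tcp_to_grasp is the z of the grasp point in the tool frame, in m); z points along the fingers, y is the line along which they close (so a half turn about z gives the same grasp; the last joint's range is limited). The gripper opens to 85 mm and grips with 20 to 120 N. Pads are 22 mm wide; open, the fingers measure 114 mm over their backs; the gripper's body (76 mm by 85 mm) begins 54 mm behind the grasp point. The pads swing forward as they close: fully open they stand 13 mm farther back than shut.
Start: joints at [-1.367, 0.158, 1.597, -0, 1.386, -0.21], TCP at [0.231, -0.526, 0.231] pointing down, gripper open.
Joint ranges: [-2.91, 2.91], [-0.94, 2.29], [0.18, 2.7], [-1.29, 4.43], [0.17, 2.64], [-3, 3]. Speed limits (rad/s): [2.57, 2.57, 3.14, 3.14, 3.14, 3.14].

INTERFACE

Orientations are given as a rotation vector (axis times angle).
In Python, from station import * gives the robot as it stands.
- The arm moves only by the shell command python3 -m jog 'ROWS' [OPENING] [FORCE]. ROWS is JSON, a list of rows, each an object with "offset": the shift along the tool's x, y, z in m, a list of three; "dr": the turn, a rotation vector about the tool's x, y, z in degrees, a list of three. In form: [{"offset": [tx, ty, tz], "dr": [rx, ry, rz]}, ...]. A call has 1 to 5 rows; each row is the pose to reach, as a shift and turn from the pose commanded when the call began, along the tool's axes at that moment; what a row does not reach only later rows make up. A row lasts 1/10 s, in which the tool goes at most 50 mm and 8.59 degrees, less where a joint would pass 70% of its speed; a pose out of reach is approached as far as the arm can. A call with a gripper value outside its range is refused whole. OPENING is the closure, from 0 (fully open) to 1 (shut), set as the call begins (- or left out, the last holds). The fingers move at their own pace and stop on an object; FORCE is the grip in N (left out, the last holds). Time passes only in rows, so rows that repeat a pose let the fingers close. It gives the time, the measured TCP pose, the force, the opening and the grip force at its end, in the units of the state.
- observe(): the state, without advancing time (a new reading comes with each control period).
- camera(name): name is "scene" or "top" or "wrist"; returns the picture (480x640x3 uint8, red, green, blue); there is no depth.
- camera_model(name): a dict with "mtx" (3x3 intrinsics, pixels), "D" ([k1, k2, p1, p2, k3] as OpenCV has them; the pictures are not rectified), "view" (4x4, takes a point from world to camera coordinates). Camera axes: x right, y down, z forward; pixel columns grow to the right and rows downward; lengths in m; the calibration is good to about 2 mm. A picture is of the moment at which its call begins: read the wrist's pose just before it. camera_model takes no time and is no camera call; for the wrist camera it gives the pose at the moment of the call.
- hand_in(): hands the job in; it is judged then, once.
The state is a dict: "t": time; "qpos": joint angles; "qd": joint speeds; "effort": joint torques, N m; "ee_pos": TCP position; "eef_rot": TCP orientation; "ft_force": force on the tool from outside, world axes, zero at the start; "torque": the same for the moment, N m; "grip_width": finger opening in m; "grasp_force": force on a finger pad.
Only numpy, scipy, OpenCV 4.12 (cv2) and the standard library are available. Lean on these libraries where they do the work, as an engineer would, in place of code of your own. Each camera call takes 0.05 s, during which the arm holds its last target. There are 200 camera calls.

TASK

Push the black knob of the slanted spring tester down along its own axis until the crosshead's pointer is level with the red mark on the ruler; the crosshead's brake keeps it there, with the spring compressed. Then read the force on the meter by sliding the red marker until its tip is in line with the needle, let go, and leave the crosshead at the mark and the other things on the bench undisturbed.

Things in the scene. Friction and masses are not known exactly. Their poses are not given: they have to be found in the camera images.
- tester: Beige spring tester fixed to the bench, base 250 x 250 x 16 mm. Origin on the bench; x to far side, z up. Its press axis leans 30 degrees from vertical, top towards tester -x. Along it from below: black load cell, load plate, brass seat, steel coil spring (75 x 42 mm), crosshead, knob. Two 16 mm guide rods stand 85 mm either side (y) of the axis, ending 30 mm above the crosshead's topmost place.
- bail_mid (a point): Middle of the cross bar (14 mm round, 170 mm long, along y) of the yellow guard bail that joins the rod tops over the far side: 78 mm to the far side of the press axis, square to it, and 63 mm farther up the axis than the knob's face at its topmost. It blocks a gripper held upright over the knob; one in line with the press axis passes.
- knob_top (a point): Centre of the flat top face of the black push knob (46 mm across, 16 mm thick, face 72 mm above the crosshead's middle). Its z axis is the press axis, pointing up out of the knob; its y axis runs along the crosshead. The knob is sprung on its stem: it yields 22 mm at most, 1.5 N per mm, before and while the crosshead moves, so the crosshead moves less than the knob.
- pointer_tip (a point): Black pointer at the +y end of the aluminium crosshead bar (200 x 34 x 20 mm), 118 mm from the press axis, at the height of the bar's middle. Same axes as knob_top.
- mark_line (a point): The red mark on the white ruler beside the pointer, at its middle. Same axes as knob_top: pointer and mark are level when they agree along this z. The mark can not be touched or moved.
- crosshead (a joint): How far the crosshead is pushed down the press axis from its top stop, m (0 to 0.06). A brake of about 11 N holds it wherever it is left, also against the spring; it weighs 0.45 kg. It meets the spring after 9 to 17 mm; each further mm adds 0.38 N, so 12 to 20 N are needed at the knob in the end. If pushed too far it can be pulled up by the knob.
- mark (a joint): Value of the crosshead joint, m, at which its pointer is level with the red mark (0.028 to 0.040).
- meter: Beige force meter 150 x 170 x 55 mm screwed to the bench, with a dark green window on its top. Origin on the bench under its middle; x to the far side, y to the left, z up.
- needle (a joint): Travel of the orange needle in the window from zero, m, towards meter -y; about 4.7 mm per N of spring force. It is moved by the load cell only and cannot be touched.
- needle_tip (a point): The needle's end next to the marker. Axes as the meter.
- marker (a joint): Travel of the red marker along its track, m (0 to 0.08), towards meter -y, with the same zero as the needle: in line when both values agree. It takes about 2 N and stays where it is left.
- marker_grip (a point): Grip point of the red marker's upright fin: 10 mm below its top, in its middle. The fin is 14 mm thick along y (the way it slides), 30 mm along x, and stands 40 mm above the meter's top. Axes as the meter.
- marker_tip (a point): The tip of the marker's flat red finger, 38 mm to the far side (+x) of the fin's middle, next to the window. Axes as the meter.
- jar: Closed jar of spare parts with a blue lid, 60 mm across, 80 mm high; origin at the centre of its underside. Leave alone.
- mug: Blue mug, 76 mm across, 90 mm high; origin at the centre of its underside. Leave alone.
- screwdriver: Yellow screwdriver 170 mm long lying on the bench, along its x. Leave alone.
Things that resemble listed ones, but are neither listed nor needed, are in the scene too. What is shaped like the meter but purple or turquoise is not meant.

How it is judged:
On the way, in this order (a step that is already met when the one before it is completed fails the run):
1. the crosshead's pointer is level with the red mark (within 2 mm), the spring compressed (z of pointer_tip in the frame of mark_line between -0.002 and 0.002 m), for 0.5 s.
2. the red marker's tip is in line with the needle (within 2.5 mm) (y of marker_tip in the frame of needle_tip between -0.0025 and 0.0025 m), for 0.2 s.
At the end, for the whole second after the job is handed in: The crosshead stands by itself with its pointer within 2 mm of the red mark, the needle is at rest (slower than 3 mm/s), and the red marker's tip is within 2.5 mm of the needle (all of step 1 and all of step 2 and velocity of joint needle between -0.003 and 0.003 m/s); the robot touches nothing.
It fails at once if the jar, the mug or the screwdriver is moved by more than 20 mm (distance of any of jar, mug, screwdriver from where it was at the start of the episode above 0.02 m).
It also fails if it takes over 51 s, if anything falls off the work surface, if the arm or the gripper's body presses on something with over 40 N, if the wrist force passes 120 N, or if a joint passes its speed limit or range.

## Working session

There is one attempt and no reset: what is moved stays moved. The work goes in short steps, Python scripts to look and compute and a shell command to move; the robot and the scene stay as the last step left them, time stands still between calls to the robot, and variables do not carry over. Pictures are saved under pics/ and viewed, at most 10 in all, crops included, and the job is handed in when it is done.

```bash
mkdir -p pics; ls; python3 - <<'E'
from station import *
import cv2
s=observe(); print({k:s[k] for k in('t','ee_pos','eef_rot','grip_width')})
for n in('scene','top'):
    im=camera(n); cv2.imwrite(f'pics/{n}0.png',im[:,:,::-1]); m=camera_model(n); print(n,m)
E
```

```text
pics
{'t': 0.0, 'ee_pos': array([ 0.2310751 , -0.52585862,  0.23030908]), 'eef_rot': array([-3.07271921e+00, -6.44998766e-01, -6.00163714e-05]), 'grip_width': 0.0854855240410475}
scene {'mtx': array([[467.21372355,   0.        , 313.23449187],
       [  0.        , 467.21372355, 243.44847433],
       [  0.        ,   0.        ,   1.        ]]), 'D': array([0.02432185, 0.        , 0.        , 0.        , 0.        ]), 'view': array([[-0.07984629,  0.99661471,  0.01958794, -0.08309085],
       [ 0.66951061,  0.0681773 , -0.73966708, -0.17243274],
       [-0.73849855, -0.04594534, -0.67268783,  1.52739037],
       [ 0.        ,  0.        ,  0.        ,  1.        ]])}
top {'mtx': array([[569.4989186 ,   0.        , 321.6463886 ],
       [  0.        , 569.4989186 , 245.64823885],
       [  0.        ,   0.        ,   1.        ]]), 'D': array([0.0029977, 0.       , 0.       , 0.       , 0.       ]), 'view': array([[-0.02636447, -0.99957509, -0.01243184,  0.12414527],
       [-0.99702412,  0.02719433, -0.0721344 ,  0.48832727],
       [ 0.07244182,  0.01049306, -0.99731744,  1.34505134],
       [ 0.        ,  0.        ,  0.        ,  1.        ]])}
```

View pics/scene0.png

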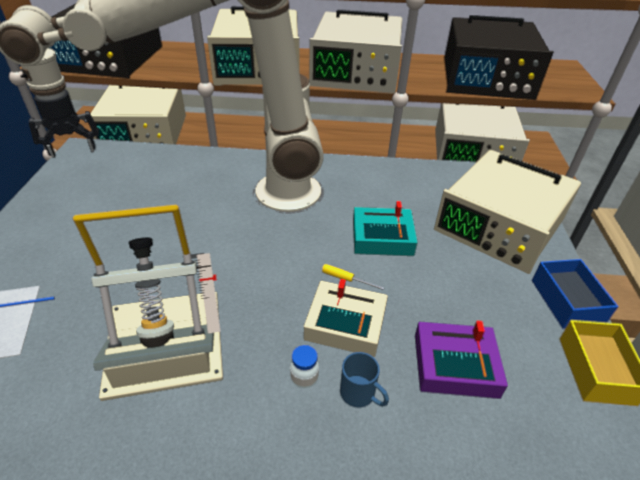

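View pics/top0.png

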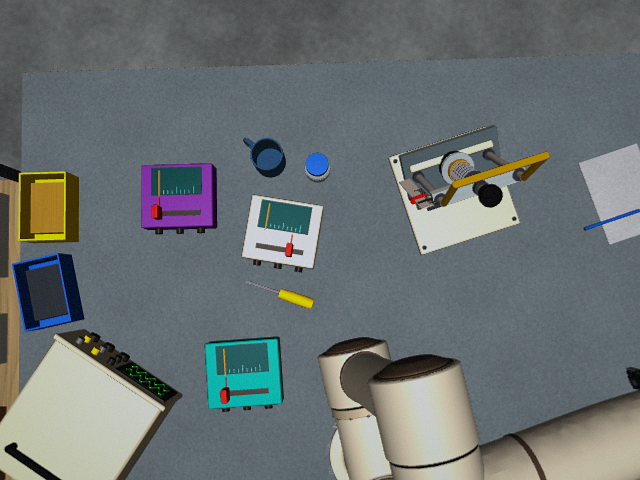

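The beige meter is at top (282,232) and scene (347,318). The purple one at top (178,197) and the turquoise one at top (245,373) are the lookalikes, because only the beige one matches the description. The tester is at top (455,190), with its knob at (490,196) in top and (141,245) in scene. I'll confirm these in one enlarged mosaic.

```bash
python3 - <<'E'
import cv2,numpy as np
S=cv2.imread('pics/scene0.png');T=cv2.imread('pics/top0.png')
C=np.zeros((600,800,3),np.uint8)
def put(im,x0,y0,w,h,f,X,Y):
    r=cv2.resize(im[y0:y0+h,x0:x0+w],None,fx=f,fy=f,interpolation=cv2.INTER_CUBIC)
    for k in range(0,w,10): cv2.line(r,(int(k*f),0),(int(k*f),6 if (x0+k)%50 else 14),(255,0,255),1)
    for k in range(0,h,10): cv2.line(r,(0,int(k*f)),(6 if (y0+k)%50 else 14,int(k*f)),(255,0,255),1)
    r=r[:600-Y,:800-X]; C[Y:Y+r.shape[0],X:X+r.shape[1]]=r
put(S,70,200,150,145,2.6,0,0); put(T,390,120,160,145,2.5,400,0)
put(S,300,270,100,80,2.6,0,380+0); put(T,240,190,90,80,2.7,400,380)
cv2.imwrite('pics/mos.png',C)
E
```

```text
(no output)
```

View pics/mos.png

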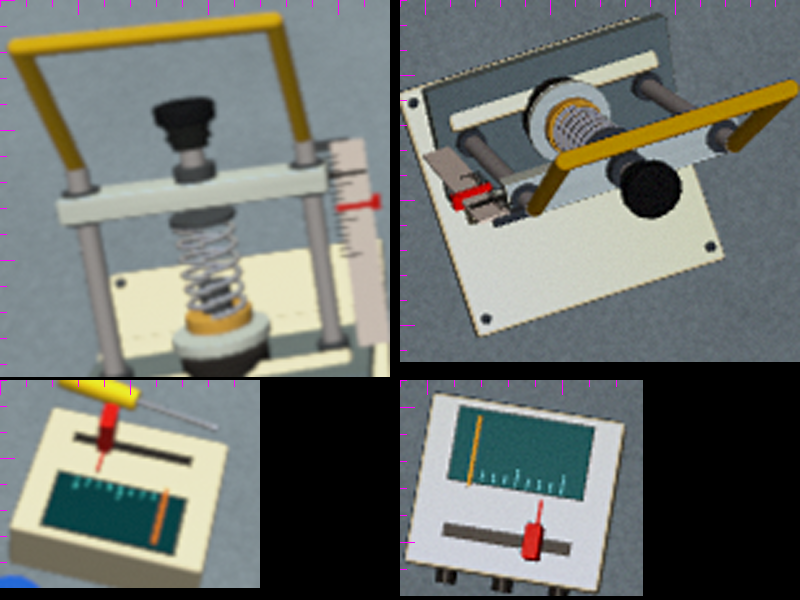

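The mosaic shows the knob at scene (141,240) and top (490,196), and the bail bar ends at scene (75,218)/(176,208) and top (455,184)/(548,156). The red ruler mark is at scene (208,278) and top (419,198). The meter is the beige one, with its needle at zero on the left in the top view and the marker near top (289,250). Next I fit the poses.

```bash
cat > h.py <<'E'
from station import *
import cv2,numpy as np
from scipy.optimize import least_squares
from scipy.spatial.transform import Rotation as R
def proj(m,P):
    V=m['view']; return cv2.projectPoints(np.float64(P).reshape(-1,3),cv2.Rodrigues(V[:3,:3])[0],V[:3,3],m['mtx'],m['D'])[0][:,0]
def ray(m,p):
    q=cv2.undistortPoints(np.float64([[p]]),m['mtx'],m['D'])[0,0]; V=m['view']
    return -V[:3,:3].T@V[:3,3], V[:3,:3].T@np.array([q[0],q[1],1])
def onz(m,p,z):
    o,d=ray(m,p); return o+d*(z-o[2])/d[2]
def tri(*mp):
    A=[];b=[]
    for m,p in mp:
        o,d=ray(m,p); d=d/np.linalg.norm(d); M=np.eye(3)-np.outer(d,d); A.append(M); b.append(M@o)
    return np.linalg.lstsq(np.vstack(A),np.hstack(b),rcond=None)[0]
def axes(yaw):
    xt=np.array([np.cos(yaw),np.sin(yaw),0]);yt=np.array([-np.sin(yaw),np.cos(yaw),0])
    a=-.5*xt+np.sqrt(.75)*np.array([0,0,1]); n=np.cross(yt,a); return n,yt,a  # n=knob x (far side)
E
python3 - <<'E'
from h import *
S=camera_model('scene');T=camera_model('top')
s=lambda X,Y:(X/2.6+70,Y/2.6+200); t=lambda X,Y:((X-400)/2.5+390,Y/2.5+120)
ms=lambda X,Y:(X/2.6+300,(Y-380)/2.6+270); mt=lambda X,Y:((X-400)/2.7+240,(Y-380)/2.7+190)
K=tri((S,s(184.5,103)),(T,t(651,191))); print('knob tri',K)
b1=tri((S,s(276,20)),(T,t(563,159)));b2=tri((S,s(14,46)),(T,t(795,90)));print('bail',b1,b2,np.linalg.norm(b1-b2),np.degrees(np.arctan2(-(b1-b2)[0],(b1-b2)[1])))
for p in [(478,335),(723,258),(402,92)]: print('base',onz(T,t(*p),.016))
def f(v):
    n,y,a=axes(v[3]);K=v[:3];B=K+.078*n+.063*a
    P=[K,B+.085*y,B-.085*y]
    return np.r_[(proj(S,P)-[s(184.5,103),s(276,20),s(14,46)]).ravel(),(proj(T,P)-[t(651,191),t(563,159),t(795,90)]).ravel()]
r=least_squares(f,np.r_[K,.28]);print('fit',r.x,np.degrees(r.x[3]),r.fun.round(1))
n,y,a=axes(r.x[3]);K=r.x[:3];P=K-.072*a+.118*y
M=tri((S,s(358,204)),(T,t(472,195)));print('ptr',P,'mark',M,'rel',[(M-P)@q for q in(n,y,a)])
Rt=np.c_[-n,y,-a]; print('tool rotvec',R.from_matrix(Rt).as_rotvec())
# meter, top z=.055
for p in [(434,392),(624,423),(597,592),(405,560)]: print('meter',onz(T,mt(*p),.055))
print('fin top',tri((S,ms(109,408)),(T,mt(533,530))),onz(T,mt(532,527),.095))
print('tip',onz(T,mt(541,502),.057),onz(S,ms(99,470),.057),'needle tip',onz(T,mt(471,486),.055),onz(S,ms(166,492),.055))
import sys
W=camera_model('wrist');o=observe();Rw=R.from_rotvec(o['eef_rot']).as_matrix();V=W['view'];c=-V[:3,:3].T@V[:3,3]
print('cam in tool',Rw.T@(c-o['ee_pos']),(V[:3,:3]@Rw).round(3),W['mtx'][0,0]);print('tool axes',Rw.round(3))
E
```

```text
knob tri [ 0.56148363 -0.22547086  0.26479467]
bail [ 0.57149609 -0.13435051  0.36164763] [ 0.61707539 -0.30365683  0.36019005] 0.17534032109948502 15.067487704098301
base [ 0.46515729 -0.12634558  0.016     ]
base [ 0.53262209 -0.36318987  0.016     ]
base [ 0.70274522 -0.06208095  0.016     ]
fit [ 0.56034173 -0.22727402  0.26725073  0.26258813] 15.045191348431432 [-1.  -1.4 -1.7  0.7  1.1 -0.2  1.2  0.4 -0.  -0.6 -2.6  0.2]
ptr [ 0.56447716 -0.10397399  0.2048969 ] mark [ 0.57526846 -0.09834884  0.17875422] rel [np.float64(-0.002781597489194581), np.float64(0.0026311143390476935), np.float64(-0.02858100381768859)]
tool rotvec [-0.34313296  2.59843456  0.0919422 ]
meter [0.61376264 0.26955887 0.055     ]
meter [0.58195619 0.10508053 0.055     ]
meter [0.43611593 0.13219476 0.055     ]
meter [0.46815795 0.29719709 0.055     ]
fin top [0.48711702 0.18488929 0.10748786] [0.49066534 0.18417876 0.095     ]
tip [0.51498977 0.1785161  0.057     ] [0.51676916 0.18226265 0.057     ] needle tip [0.53074381 0.2389423  0.055     ] [0.53474457 0.24289758 0.055     ]
cam in tool [ 0.08268559  0.0002178  -0.14274464] [[-0.     1.    -0.   ]
 [-0.947 -0.001 -0.321]
 [-0.321  0.     0.947]] 331.98005578468405
tool axes [[ 0.916  0.402 -0.   ]
 [ 0.402 -0.916  0.002]
 [ 0.    -0.002 -1.   ]]
```

The knob is at about (0.561, -0.227, 0.266) with yaw 15°, and the red mark is about 29 mm down. I'll turn the tool so the wrist camera sits on the robot side, clear of the bail. The first move lifts and turns.

```bash
cat >> h.py <<'E'
def goto(pos,Rt):
    o=observe();Rw=R.from_rotvec(o['eef_rot']).as_matrix()
    print('offset mm',(Rw.T@(np.array(pos)-o['ee_pos'])*1e3).round(1),'dr',np.degrees(R.from_matrix(Rw.T@Rt).as_rotvec()).round(2),'t',o['t'],'q',np.round(o['qpos'],2),'F',np.round(o['ft_force'],1))
YAW=.2645; K=np.array([.561,-.227,.266]); n,yt,a=axes(YAW); RT=np.c_[-n,yt,-a]
E
r='{"offset":[0,0,-0.12],"dr":[0,0,-42]}'
python3 -m jog '[{"offset":[0,0,-0.12],"dr":[0,0,-42]},{"offset":[0,0,-0.12],"dr":[0,0,-42]},{"offset":[0,0,-0.12],"dr":[0,0,-42]},{"offset":[0,0,-0.12],"dr":[0,0,-42]},{"offset":[0,0,-0.12],"dr":[0,0,-42]}]' 1
python3 -m jog '[{"offset":[0,0,0],"dr":[0,0,-42]},{"offset":[0,0,0],"dr":[0,0,-42]},{"offset":[0,0,0],"dr":[0,0,-42]},{"offset":[0,0,0],"dr":[0,0,-42]},{"offset":[0,0,0],"dr":[0,0,-42]}]'
python3 -c "
from h import *
goto(K+.09*a,RT)"
```

```text
t: 0.6
ee_pos: [0.2312, -0.5267, 0.3521]
eef_rot: [2.633, 1.711, -0.001]
ft_force: [-0.1, -0.4, -0.4]
grip_width: 0.0122
grasp_force: 0.0
t: 1.1
ee_pos: [0.2311, -0.5262, 0.3507]
eef_rot: [-1.845, -2.542, -0.001]
ft_force: [0.2, -1.0, 1.0]
grip_width: 0.0002
grasp_force: 0.0
offset mm [184.6 361.4   7. ] dr [-22.71 -23.99 -84.97] t 1.1 q [-1.37  0.11  1.42 -0.    1.61 -1.68] F [ 0.2 -1.   1. ]
```

```bash

python3 -m jog '[{"offset":[0.03,0.06,-0.02],"dr":[-11.4,-12,-42.5]},{"offset":[0.03,0.06,-0.02],"dr":[-11.4,-12,-42.5]},{"offset":[0.03,0.06,-0.02],"dr":[-11.4,-12,-42.5]},{"offset":[0.03,0.06,-0.02],"dr":[-11.4,-12,-42.5]},{"offset":[0.03,0.06,-0.02],"dr":[-11.4,-12,-42.5]}]'
python3 -c "
from h import *
goto(K+.09*a-.1*n,RT)"
```

```text
t: 1.6
ee_pos: [0.2795, -0.4791, 0.3711]
eef_rot: [0.783, 2.766, 0.05]
ft_force: [0.4, 0.3, -0.6]
grip_width: -0.0002
grasp_force: 0.0
offset mm [  5.4 256.6 106.5] dr [-12.08 -12.52 -44.84] t 1.6 q [-1.41 -0.07  1.58  0.26  1.55 -2.42] F [ 0.4  0.3 -0.6]
```

```bash

python3 -m jog '[{"offset":[0.001,0.05,0.02],"dr":[-2.1,-2.2,-7.5]},{"offset":[0.002,0.1,0.04],"dr":[-4.2,-4.4,-15]},{"offset":[0.003,0.15,0.06],"dr":[-6.3,-6.6,-22.5]},{"offset":[0.005,0.2,0.08],"dr":[-8.4,-8.8,-30]},{"offset":[0.005,0.245,0.1],"dr":[-10.5,-11,-37.5]}]'
python3 -c "
from h import *
goto(K+.09*a,RT)"
```

```text
t: 2.1
ee_pos: [0.4198, -0.2822, 0.3028]
eef_rot: [-0.168, 2.642, 0.092]
ft_force: [0.5, -0.2, 0.4]
grip_width: -0.0001
grasp_force: 0.0
offset mm [-109.4   31.2   13.7] dr [-1.85 -1.41 -7.4 ] t 2.1 q [-1.14 -0.3   1.96  0.49  1.38 -2.91] F [ 0.5 -0.2  0.4]
```

```bash

python3 -m jog '[{"offset":[-0.04,0.01,0.005],"dr":[-1,-0.5,0]},{"offset":[-0.075,0.02,0.01],"dr":[-1.9,-1.4,0]},{"offset":[-0.109,0.031,0.014],"dr":[-1.9,-1.4,-3.5]},{"offset":[-0.109,0.031,0.014],"dr":[-1.9,-1.4,-7.4]},{"offset":[-0.109,0.031,0.014],"dr":[-1.9,-1.4,-7.4]}]'
python3 - <<'E'
from h import *
goto(K+.09*a,RT)
im=camera('wrist');cv2.imwrite('pics/w1.png',im[:,:,::-1])
W=camera_model('wrist');P=K-.072*a+.118*yt
print(proj(W,[K,P,P-.0286*a]).round(1),proj(W,[P,P-.001*a])[1]-proj(W,[P])[0])
E
```

```text
t: 2.6
ee_pos: [0.5175, -0.2404, 0.3439]
eef_rot: [-0.342, 2.601, 0.095]
ft_force: [-0.5, 1.1, 0.4]
grip_width: -0.0002
grasp_force: 0.0
offset mm [-0.5  1.6  0.2] dr [ 0.06 -0.12 -0.17] t 2.6 q [-0.91 -0.18  1.79  0.49  1.34 -2.81] F [-0.5  1.1  0.4]
[[326.9 245.4]
 [450.8 219. ]
 [440.7 211.7]] [-0.38157167 -0.27582015]
```

View pics/w1.png

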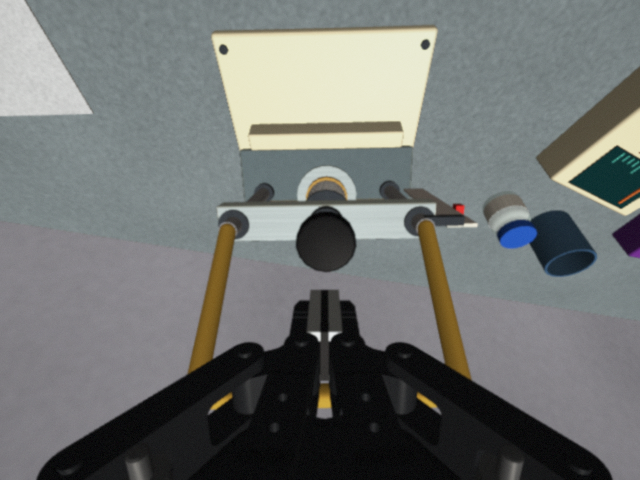

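The wrist view shows the knob centred at (326,242), against a prediction of (327,245), so the axis alignment is good. The pointer and red mark near (455,213) are too edge-on to read from here. I advance to contact.

```bash

python3 -m jog '[{"offset":[0,0.001,0.03],"dr":[0,0,0]},{"offset":[0,0.001,0.06],"dr":[0,0,0]},{"offset":[0,0.001,0.08],"dr":[0,0,0]},{"offset":[0,0.001,0.083],"dr":[0,0,0]},{"offset":[0,0.001,0.083],"dr":[0,0,0]}]'
cat >> h.py <<'E'
def ax():
    o=observe(); print('down mm %.2f Fax %.2f'%((K-o['ee_pos'])@a*1e3,o['ft_force']@a),'lat',((o['ee_pos']-K)@n*1e3).round(1),((o['ee_pos']-K)@yt*1e3).round(1),'t',o['t'])
E
python3 -c "
from h import *
ax()"
python3 -m jog '[{"offset":[0,0,0.004],"dr":[0,0,0]},{"offset":[0,0,0.008],"dr":[0,0,0]},{"offset":[0,0,0.010],"dr":[0,0,0]},{"offset":[0,0,0.010],"dr":[0,0,0]}]'
python3 -c "
from h import *
ax()"
```

```text
t: 3.15
ee_pos: [0.5561, -0.2296, 0.2715]
eef_rot: [-0.337, 2.602, 0.096]
ft_force: [0.6, -0.2, 1.2]
grip_width: 0.0001
grasp_force: 0.0
down mm -7.42 Fax 0.76 lat -1.9 -1.2 t 3.15
t: 3.55
ee_pos: [0.5618, -0.2288, 0.2643]
eef_rot: [-0.339, 2.6, 0.091]
ft_force: [-1.6, -1.9, 2.8]
grip_width: -0.0004
grasp_force: 1.7
down mm 1.58 Fax 3.46 lat -0.6 -2.0 t 3.55
```

```bash

python3 -m jog '[{"offset":[0,0,0.004],"dr":[0,0,0]},{"offset":[0,0,0.004],"dr":[0,0,0]}]' | sed -n 1p
python3 -c "
from h import *
ax()"
python3 -m jog '[{"offset":[0,0,0.005],"dr":[0,0,0]},{"offset":[0,0,0.01],"dr":[0,0,0]},{"offset":[0,0,0.01],"dr":[0,0,0]},{"offset":[0,0,0.01],"dr":[0,0,0]}]'| sed -n 1p
python3 -c "
from h import *
ax()"
python3 -m jog '[{"offset":[0,0,0.005],"dr":[0,0,0]},{"offset":[0,0,0.01],"dr":[0,0,0]},{"offset":[0,0,0.01],"dr":[0,0,0]},{"offset":[0,0,0.01],"dr":[0,0,0]}]'| sed -n 1p
python3 -c "
from h import *
ax()"
```

```text
t: 3.75
down mm 5.69 Fax 5.53 lat -0.5 -2.0 t 3.75
t: 4.15
down mm 15.51 Fax 6.65 lat -0.4 -1.9 t 4.15
t: 4.55
down mm 25.21 Fax 10.48 lat -0.4 -1.9 t 4.55
```

```bash

python3 -m jog '[{"offset":[0,0,0.005],"dr":[0,0,0]},{"offset":[0,0,0.009],"dr":[0,0,0]},{"offset":[0,0,0.009],"dr":[0,0,0]},{"offset":[0,0,0.009],"dr":[0,0,0]},{"offset":[0,0,0.009],"dr":[0,0,0]}]'| sed -n 1p
python3 - <<'E'
from h import *
ax()
S=camera('scene');W=camera('wrist');T=camera('top');ax()
C=np.zeros((600,800,3),np.uint8)
def put(im,x0,y0,w,h,f,X,Y):
    r=cv2.resize(im[y0:y0+h,x0:x0+w,::-1],None,fx=f,fy=f,interpolation=cv2.INTER_CUBIC); C[Y:Y+r.shape[0],X:X+r.shape[1]]=r
put(S,170,240,65,75,8,0,0); put(W,400,120,120,120,2.2,530,0);put(T,395,165,45,55,6,530,268)
cv2.imwrite('pics/m2.png',C)
mw=camera_model('wrist');P=K-.072*a+.118*yt;M=P-.0286*a
print(proj(mw,[P,M]))
E
```

```text
t: 5.05
down mm 33.90 Fax 12.92 lat -0.3 -1.8 t 5.05
down mm 33.89 Fax 13.48 lat -0.3 -1.8 t 5.2
[[527.46234522 273.12605319]
 [502.71252499 255.33994742]]
```

View pics/m2.png

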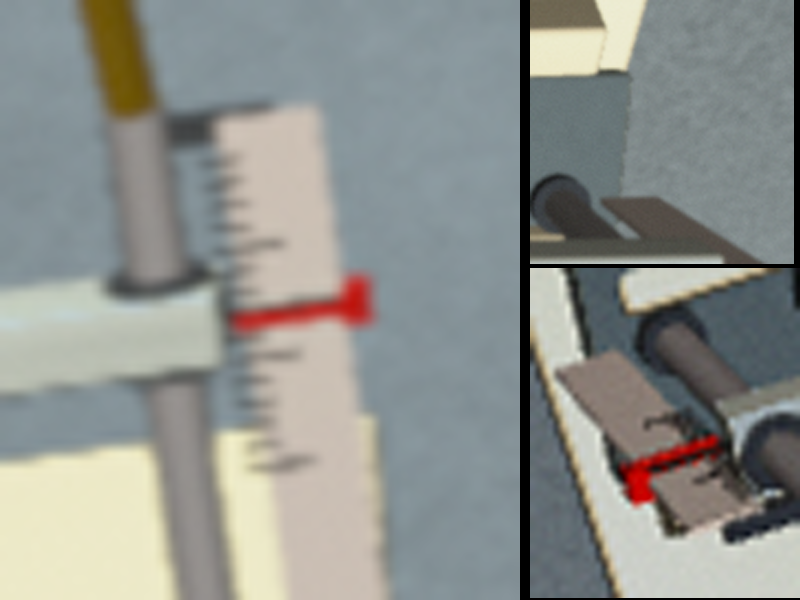

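The scene crop shows the crosshead's right end near (225,325) in the mosaic, and the pointer tip (about (228,302)) is still above the red line (235,322). I need a near view, so I retract and swing the camera round to the far side.

```bash

python3 -m jog '[{"offset":[0,0,-0.03],"dr":[0,0,0]},{"offset":[0,0,-0.08],"dr":[0,0,0]},{"offset":[0,0,-0.13],"dr":[0,0,0]},{"offset":[0.05,0,-0.15],"dr":[0,0,0]},{"offset":[0.1,0,-0.16],"dr":[0,0,0]}]'| sed -n 1,4p
python3 -m jog '[{"offset":[0,0.03,-0.02],"dr":[0,0,8.5]},{"offset":[0,0.06,-0.04],"dr":[0,0,17]},{"offset":[0,0.09,-0.05],"dr":[0,0,25.5]},{"offset":[0,0.12,-0.05],"dr":[0,0,34]},{"offset":[0,0.14,-0.05],"dr":[0,0,42]}]'| sed -n 1,4p
cat >> h.py <<'E'
xt=np.array([np.cos(YAW),np.sin(YAW),0]); Z=np.array([0,0,1.]); RV=np.c_[xt,-yt,-Z]; P1=K-.098*a+.118*yt; VP=P1-.028*xt+.09*yt+.02*Z
E
python3 -c "
from h import *
print(VP,P1);goto(VP+.15*Z,RV)"
```

```text
t: 5.7
ee_pos: [0.4236, -0.2643, 0.3293]
eef_rot: [-0.333, 2.604, 0.088]
ft_force: [-0.6, -0.5, -0.6]
t: 6.2
ee_pos: [0.3647, -0.1331, 0.3711]
eef_rot: [0.64, 2.589, 0.341]
ft_force: [0.5, 0.7, 0.3]
[ 0.52689294 -0.02074359  0.20112951] [ 0.57744759 -0.10029374  0.18112951]
offset mm [-66.1 151.7 109.3] dr [ 35.39 -13.76 133.29] t 6.2 q [-1.11 -0.76  2.13  0.51  1.65 -2.12] F [0.5 0.7 0.3]
```

```bash

python3 -m jog '[{"offset":[-0.02,0.04,0.02],"dr":[2.1,-0.8,8.1]},{"offset":[-0.04,0.08,0.04],"dr":[4.3,-1.7,16.2]},{"offset":[-0.05,0.11,0.05],"dr":[6.4,-2.5,24.4]},{"offset":[-0.06,0.14,0.06],"dr":[8.6,-3.3,32.5]},{"offset":[-0.066,0.15,0.06],"dr":[10.7,-4.2,40.6]}]'| sed -n 1,4p
python3 -c "
from h import *
goto(VP+.15*Z,RV)"
```

```text
t: 6.7
ee_pos: [0.4923, -0.0374, 0.3894]
eef_rot: [1.316, 2.403, 0.3]
ft_force: [0.0, -0.5, 1.2]
offset mm [ 5.9 21.5 49.5] dr [ 27.32 -10.81 105.44] t 6.7 q [-0.44 -0.48  1.91  0.19  1.31 -1.02] F [ 0.  -0.5  1.2]
```

```bash

python3 -m jog '[{"offset":[0.001,0.004,0.01],"dr":[2.1,-0.8,8.1]},{"offset":[0.002,0.008,0.02],"dr":[4.2,-1.7,16.2]},{"offset":[0.004,0.012,0.03],"dr":[6.3,-2.5,24.3]},{"offset":[0.005,0.02,0.04],"dr":[8.4,-3.3,32.4]},{"offset":[0.006,0.02,0.05],"dr":[10.5,-4.2,40.5]}]'| sed -n 1,4p
python3 -c "
from h import *
goto(VP+.15*Z,RV)"
```

```text
t: 7.2
ee_pos: [0.5258, -0.0221, 0.3501]
eef_rot: [2.192, 1.856, 0.21]
ft_force: [-0.3, -0.1, 0.2]
offset mm [ 1.4  1.2 -0.8] dr [16.85 -6.63 64.85] t 7.2 q [-0.25 -0.25  1.79 -0.03  1.31 -0.08] F [-0.3 -0.1  0.2]
```

```bash

python3 -m jog '[{"offset":[0,0,0],"dr":[2.1,-0.8,8.1]},{"offset":[0,0,0],"dr":[4.2,-1.7,16.2]},{"offset":[0,0,0],"dr":[6.3,-2.5,24.3]},{"offset":[0,0,0],"dr":[8.4,-3.3,32.4]},{"offset":[0.001,0.001,0],"dr":[10.5,-4.2,40.5]}]'| sed -n 1,4p
python3 -c "
from h import *
goto(VP+.15*Z,RV)"
python3 -m jog '[{"offset":[0,0,0],"dr":[2.1,-0.8,8.1]},{"offset":[0,0,0],"dr":[4.2,-1.7,16.2]},{"offset":[0,0,0],"dr":[6.4,-2.5,24.3]},{"offset":[0,0,0],"dr":[6.4,-2.5,24.3]}]'| sed -n 1,4p
python3 -c "
from h import *
goto(VP,RV)"
```

```text
t: 7.7
ee_pos: [0.5262, -0.0218, 0.3503]
eef_rot: [2.858, 1.026, 0.085]
ft_force: [1.3, -0.2, -0.7]
offset mm [ 1.2 -0.3 -0.8] dr [ 6.35 -2.4  24.3 ] t 7.7 q [-0.24 -0.09  1.63 -0.06  1.5   0.64] F [ 1.3 -0.2 -0.7]
t: 8.1
ee_pos: [0.5266, -0.0227, 0.35]
eef_rot: [3.113, 0.42, -0.003]
ft_force: [0.6, -0.1, 0.1]
offset mm [  1.   -1.8 148.9] dr [0.02 0.1  0.23] t 8.1 q [-0.27 -0.02  1.55 -0.    1.61  1.03] F [ 0.6 -0.1  0.1]
```

```bash

python3 -m jog '[{"offset":[0,0,0.04],"dr":[0,0,0]},{"offset":[0,0,0.08],"dr":[0,0,0]},{"offset":[0,0,0.1],"dr":[0,0,0]},{"offset":[0,0,0.1],"dr":[0,0,0]},{"offset":[0,0,0.1],"dr":[0,0,0]}]'| sed -n 1,4p
cat > look.py <<'E'
from h import *
import sys,json
def shot(name):
    m=camera_model('wrist');im=camera('wrist');cv2.imwrite(f'pics/{name}.png',im[:,:,::-1]);np.savez(f'pics/{name}.npz',**m);return m,im
if __name__=='__main__':
    m,im=shot(sys.argv[1]);Pm=K-.072*a+.118*yt
    print(proj(m,[Pm-.0258*a,Pm-.0286*a,Pm-.0296*a]).round(1))
E
python3 look.py v1
```

```text
t: 8.6
ee_pos: [0.5265, -0.0222, 0.2516]
eef_rot: [3.111, 0.426, 0.001]
ft_force: [0.2, -0.7, 1.2]
[[458.4 213.7]
 [457.2 210.7]
 [456.9 209.7]]
```

View pics/v1.png

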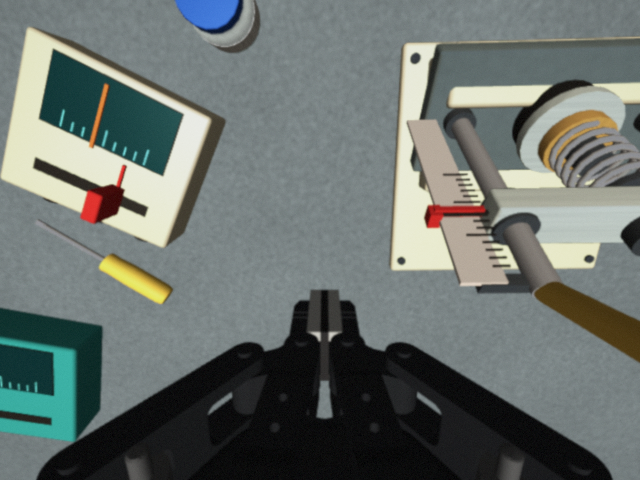

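The view from the far side shows the ruler and red mark at (462,211), the pointer near (487,209), and the needle at (99,115) already moved, with the marker tip at (124,168). I take a second, closer shot and enlarge both.

```bash

python3 -m jog '[{"offset":[0.02,0.02,0.03],"dr":[0,0,0]},{"offset":[0.02,0.02,0.035],"dr":[0,0,0]},{"offset":[0.02,0.02,0.035],"dr":[0,0,0]},{"offset":[0.02,0.02,0.035],"dr":[0,0,0]}]'| sed -n 1,4p
python3 look.py v2
python3 - <<'E'
import cv2,numpy as np
a=cv2.imread('pics/v1.png');b=cv2.imread('pics/v2.png');print(b.shape)
import numpy as np
f=lambda im,x,y,w,h,s:cv2.resize(im[y:y+h,x:x+w],None,fx=s,fy=s,interpolation=cv2.INTER_CUBIC)
m1=f(a,415,160,100,75,4)
# v2 centre red blob
hsv=cv2.cvtColor(b,cv2.COLOR_BGR2HSV);mk=((hsv[...,0]<8)|(hsv[...,0]>172))&(hsv[...,1]>180)&(hsv[...,2]>90);mk[:,:350]=0
ys,xs=np.nonzero(mk);print(xs.min(),xs.max(),ys.min(),ys.max());cx,cy=int((xs.min()+xs.max())/2)+15,int(ys.mean())
x0,y0=cx-50,cy-40;print('v2 origin',x0,y0)
m2=f(b,x0,y0,100,75,4)
m3=f(a,20,40,180,180,1.66)[:300,:400]
C=np.zeros((600,800,3),np.uint8);C[:300,:400]=m1;C[:300,400:]=m2;C[300:300+m3.shape[0],:m3.shape[1]]=m3
cv2.imwrite('pics/m3.png',C)
E
```

```text
t: 9.05
ee_pos: [0.5516, -0.0364, 0.2179]
eef_rot: [3.11, 0.423, 0.004]
ft_force: [-0.1, -0.7, 0.0]
[[440.8 262. ]
 [439.7 258.2]
 [439.3 256.9]]
(480, 640, 3)
406 470 253 276
v2 origin 403 220
```

View pics/m3.png

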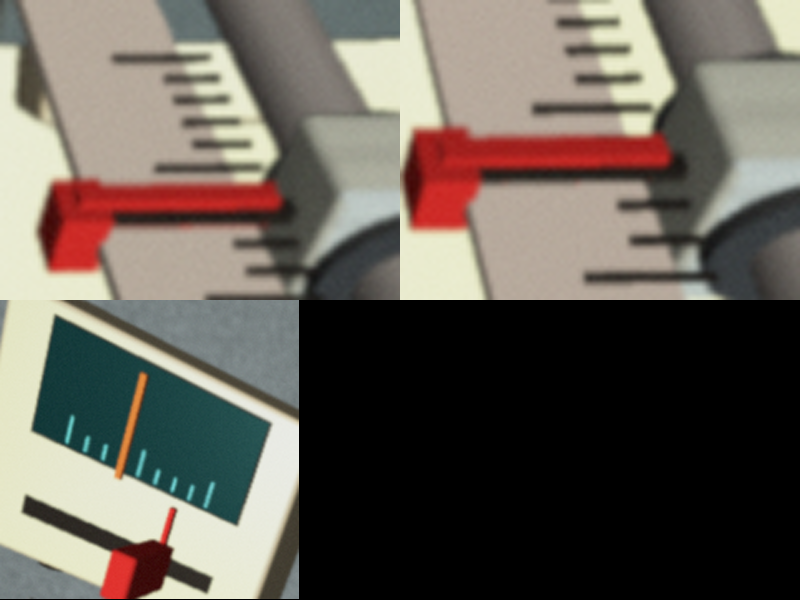

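```bash
python3 - <<'E'
import cv2
im=cv2.imread('pics/v2.png')
for x in range(414,482,5):
    print(x,' '.join('%d/%d'%(im[y,x,2],im[y,x,1]) for y in range(247,274,1)))
E
```

```text
414 147/135 138/130 131/125 132/117 144/98 156/60 159/34 161/33 158/32 156/30 153/29 152/28 166/35 178/36 176/35 166/33 161/32 167/33 187/39 202/42 206/45 206/44 205/42 204/42 206/43 206/42 207/45
419 184/170 181/168 180/168 181/163 177/137 169/96 168/68 164/52 161/35 161/31 160/31 165/33 176/32 189/39 180/37 165/30 163/32 165/30 185/40 202/39 205/42 207/44 205/54 192/64 179/79 156/77 145/74
424 182/169 182/169 183/170 182/171 182/170 183/166 177/142 169/96 164/51 161/32 164/34 165/32 181/36 188/38 157/39 86/31 47/29 61/43 97/79 148/130 176/160 181/166 181/169 182/168 183/170 183/170 184/169
429 183/171 183/168 183/171 182/169 183/168 180/161 173/132 168/84 162/41 160/29 160/32 166/33 182/35 193/41 156/34 84/31 42/30 54/45 107/90 157/138 177/164 184/171 182/167 184/172 183/169 184/169 182/169
434 177/165 181/169 179/166 183/170 186/172 182/162 176/135 171/86 165/46 161/31 161/31 168/34 186/38 191/38 153/32 81/27 40/34 57/51 107/101 157/146 178/165 181/168 183/168 185/171 184/171 181/168 180/167
439 62/56 111/102 158/146 179/166 185/171 179/159 175/135 168/85 165/46 160/31 162/31 167/
[... 934 characters left out ...]
2 182/184 225/227 231/232 228/230 225/222 202/176 170/85 160/32 157/28 164/31 177/38 187/39 178/39 129/33 62/30 35/29 48/41 84/76 121/112 148/136 157/145 132/121 78/71 65/57 124/115 172/159
469 40/41 38/40 48/46 57/57 60/61 69/66 80/63 89/51 112/49 131/44 150/39 162/36 173/37 158/37 104/30 49/29 32/31 45/42 57/58 70/69 72/74 69/70 57/55 37/36 35/31 51/50 68/69
474 70/70 70/71 70/71 71/70 71/71 69/70 68/69 68/71 70/70 72/71 65/66 64/63 53/54 51/49 41/40 45/41 52/50 57/56 70/69 72/73 72/73 70/70 58/59 40/39 39/36 54/54 67/65
479 87/89 83/83 77/79 76/77 78/79 74/73 76/77 74/74 75/74 76/76 77/77 78/79 77/77 79/78 77/79 77/77 80/80 78/80 75/74 80/81 80/80 75/76 83/86 90/90 102/103 117/118 134/135
```

The pointer appears to be the black strip just beside the red mark, since it spans the ruler as it did before the press. The viewing angle mixes height with depth, so I tilt the camera to look square to the press axis.

```bash

python3 -m jog '[{"offset":[0,0,0],"dr":[0,-8.5,0]},{"offset":[0,0,0],"dr":[0,-17,0]},{"offset":[0,0,0],"dr":[0,-25.5,0]},{"offset":[0,0,0],"dr":[0,-32,0]},{"offset":[0,0,0],"dr":[0,-32,0]}]'| sed -n 1,4p
python3 look.py v3
python3 - <<'E'
from h import *
im=cv2.imread('pics/v3.png');m=np.load('pics/v3.npz')
hsv=cv2.cvtColor(im,cv2.COLOR_BGR2HSV);mk=((hsv[...,0]<8)|(hsv[...,0]>172))&(hsv[...,1]>180)&(hsv[...,2]>90);mk[:,:350]=0
ys,xs=np.nonzero(mk);print(xs.min(),xs.max(),ys.min(),ys.max())
x0,y0=max(0,min(540,xs.max()-55)),int(ys.mean())-38
print(x0,y0);cv2.imwrite('pics/m4.png',cv2.resize(im[y0:y0+75,x0:x0+100],None,fx=8,fy=8,interpolation=cv2.INTER_CUBIC))
P=K-.072*a+.118*yt-.026*a
print('1mm a',proj(m,[P+.001*a])-proj(m,[P]),'1mm n',proj(m,[P+.001*n])-proj(m,[P]))
E
```

```text
t: 9.6
ee_pos: [0.5516, -0.0355, 0.2135]
eef_rot: [2.921, 0.399, -0.844]
ft_force: [-0.4, 0.4, -0.7]
[[454.8 244.1]
 [454.5 238.9]
 [454.4 237.1]]
415 488 235 254
433 205
1mm a [[0.11168833 1.87179361]] 1mm n [[ 0.75157277 -0.27137752]]
```

View pics/m4.png

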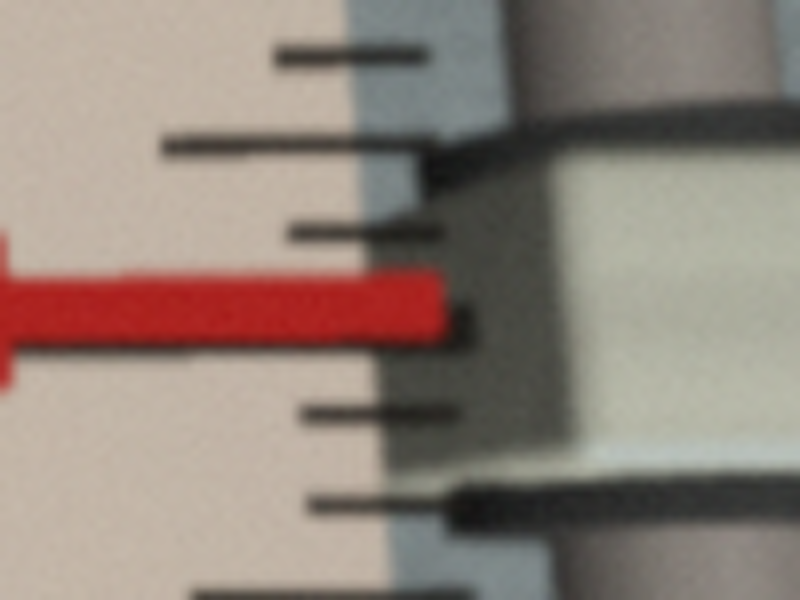

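The square-on view shows the red mark covering most of the black pointer. A black sliver remains on its upper-axis side (image-down) at mosaic (200,350), and the pointer's root shows at (462,328). So the pointer is slightly high, and I measure it with v2 and v3 edges intersected in the (n,a) plane.

```bash
python3 - <<'E'
from h import *
im=cv2.imread('pics/v3.png').astype(int)
for x in (440,450,460,470,480,486,489,490,491,492,495): print(x,' '.join('%d/%d'%(im[y,x,2],im[y,x,1]) for y in range(236,254)))
P0=K-.072*a+.118*yt
def na(views):
    A=[];b=[]
    for f,p in views:
        o,d=ray(np.load(f'pics/{f}.npz'),p); o=o-P0; on,oa,dn,da=o@n,o@a,d@n,d@a
        A.append([da,-dn]);b.append(da*on-dn*oa)
    return np.linalg.solve(A,b)*1e3
# ray line in n,a plane uses only the pixel; strips run along y so the column matters little
print('red front-upper',na([('v2',(444,258.6)),('v3',(455,248.2))]))
print('red front-lower',na([('v2',(444,254.1)),('v3',(455,239.6))]))
print('ptr upper-back/front',na([('v2',(444,265.2)),('v3',(455,249.1))]))
print('tick', na([('v2',(444,246.5)),('v3',(480,223))]))
E
```

```text
440 194/181 194/180 190/169 185/131 175/66 173/36 171/32 170/31 172/35 172/34 166/36 132/34 89/52 115/103 170/157 189/177 193/180 195/183
450 194/180 194/178 186/152 181/107 174/55 172/37 171/31 174/36 172/34 171/32 164/33 128/36 79/50 114/105 169/157 189/177 195/182 195/183
460 193/179 193/177 189/154 181/107 173/53 171/35 171/32 169/33 170/32 173/34 167/37 127/33 89/61 136/125 185/173 192/181 194/180 193/180
470 186/172 192/175 189/156 178/105 174/56 170/35 169/31 172/35 171/34 172/35 164/35 127/33 88/60 142/128 181/168 194/181 193/180 194/180
480 66/67 79/71 106/63 145/49 164/33 173/36 173/37 173/37 170/33 168/34 153/36 104/28 56/35 66/63 92/88 101/96 106/103 107/101
486 64/66 74/68 106/62 143/44 165/38 172/36 172/37 170/33 171/34 168/36 148/32 104/33 59/36 53/52 65/66 66/68 71/71 71/72
489 67/69 69/70 71/71 78/70 79/69 78/66 71/54 64/44 59/31 58/26 52/29 40/30 35/32 52/52 67/67 71/74 70/70 72/72
490 66/67 68/70 68/69 68/67 69/70 68/68 58/59 41/39 33/29 35/30 31/27 31/28 40/38 53/54 66/68 71/72 72/73 73/74
491 67/67 68/67 68/69 70/71 70/71 66/66 57/57 44/43 34/33 36/34 36/36 35/35 44/43 58/58 69/70 67/67 72/73 73/74
492 67/67 67/67 66/68 67/68 65/66 70/69 63/62 56/57 52/52 51/50 48/49 48/48 54/54 64/65 71/69 72/73 72/73 72/72
495 69/70 68/68 70/71 72/70 69/69 70/70 69/70 73/72 72/73 73/74 76/75 74/75 71/73 73/73 75/75 70/73 71/72 76/75
red front-upper [  7.24151274 -22.67292752]
red front-lower [  5.43233358 -27.36808608]
ptr upper-back/front [  0.56555604 -23.0791975 ]
tick [  0.63197568 -37.13030485]
```

```bash
cat >> h.py <<'E'
P0=K-.072*a+.118*yt
def na(views):
    A=[];b=[]
    for f,p in views:
        o,d=ray(np.load(f'pics/{f}.npz'),p); o=o-P0; on,oa,dn,da=o@n,o@a,d@n,d@a
        A.append([da,-dn]);b.append(da*on-dn*oa)
    return (np.linalg.lstsq(np.array(A),np.array(b),rcond=None)[0]*1e3).round(2)
E
python3 - <<'E'
from h import *
print('red FL',na([('v2',(444,253.6)),('v3',(455,239.0))]))
print('red BU',na([('v2',(444,261.5)),('v3',(455,247.5))]))
print('ptr BU',na([('v2',(444,265.1)),('v3',(455,249.0))]))
print('root red FL',na([('v2',(466,253.6)),('v3',(486,238.3))]),'BU',na([('v2',(466,261.3)),('v3',(486,247.0))]))
print('root ptr FL',na([('v2',(474,258.8)),('v3',(490,242.5))]),'BU',na([('v2',(474,264)),('v3',(490,248.9))]))
E
```

```text
red FL [  5.52 -27.67]
red BU [  3.46 -23.54]
ptr BU [  0.6  -23.13]
root red FL [  4.97 -28.19] BU [  3.28 -23.89]
root ptr FL [  2.45 -26.39] BU [  1.81 -23.1 ]
```

The pointer's centre comes out about 1.0 mm above the mark's centre (-24.75 against about -25.8). I'll go back and push about 1 mm further for margin, with the camera turned to the +y side, which also stays clear of the bail.

```bash
echo 'RC=np.c_[yt,n,-a]' >> h.py
python3 -m jog '[{"offset":[0,-0.02,-0.04],"dr":[0,8,0]},{"offset":[-0.02,-0.02,-0.08],"dr":[0,16,0]},{"offset":[-0.05,-0.02,-0.12],"dr":[0,24,0]},{"offset":[-0.09,-0.02,-0.15],"dr":[0,32,0]},{"offset":[-0.13,-0.02,-0.17],"dr":[0,32,0]}]'| sed -n 1,4p
python3 -c "
from h import *
goto(K+.12*a-.06*n,RC)"
```

```text
t: 10.15
ee_pos: [0.5232, -0.0222, 0.4354]
eef_rot: [3.108, 0.421, 0.02]
ft_force: [1.1, 0.3, 1.0]
offset mm [-131.1  206.4   95.3] dr [-22.7  23.2 -87.5] t 10.15 q [-0.27 -0.03  1.4   0.    1.76  1.03] F [1.1 0.3 1. ]
```

```bash

python3 -m jog '[{"offset":[-0.03,0,0],"dr":[-2,2.1,-7.9]},{"offset":[-0.06,0,0],"dr":[-4,4.2,-15.8]},{"offset":[-0.09,0,0],"dr":[-6,6.3,-23.7]},{"offset":[-0.12,0.03,0],"dr":[-8,8.4,-31.6]},{"offset":[-0.13,0.07,0],"dr":[-10,10.3,-39.4]}]'| sed -n 1,4p
python3 -c "
from h import *
goto(K+.12*a-.06*n,RC)"
```

```text
t: 10.65
ee_pos: [0.4187, -0.1132, 0.432]
eef_rot: [2.675, 1.322, 0.286]
ft_force: [1.5, -0.4, 0.3]
offset mm [-103.4   93.   103.7] dr [-13.7   13.45 -50.52] t 10.65 q [-0.62 -0.47  1.78  0.1   1.61  0.05] F [ 1.5 -0.4  0.3]
```

```bash

python3 -m jog '[{"offset":[-0.02,0.02,0.02],"dr":[-2.1,2.1,-7.8]},{"offset":[-0.04,0.04,0.04],"dr":[-4.2,4.2,-15.6]},{"offset":[-0.06,0.06,0.06],"dr":[-6.3,6.3,-23.4]},{"offset":[-0.08,0.08,0.08],"dr":[-8.4,8.3,-31.2]},{"offset":[-0.103,0.093,0.104],"dr":[-10.5,10.3,-39]}]'| sed -n 1,4p
python3 -c "
from h import *
goto(K+.12*a-.06*n,RC)"
```

```text
t: 11.15
ee_pos: [0.4531, -0.2543, 0.3406]
eef_rot: [1.98, 2.009, 0.514]
ft_force: [0.0, -0.1, 0.1]
offset mm [-2.  -0.4  0.4] dr [ -3.88   3.68 -13.45] t 11.15 q [-0.99 -0.3   1.88  0.41  1.38 -1.05] F [ 0.  -0.1  0.1]
```

```bash

python3 -m jog '[{"offset":[-0.002,0,0],"dr":[-2.1,2.1,-7.6]},{"offset":[-0.002,0,0],"dr":[-3.9,3.7,-13.4]},{"offset":[-0.002,0,0],"dr":[-3.9,3.7,-13.4]}]'| sed -n 1p
python3 -c "
from h import *
goto(K+.12*a,RC)"
```

```text
t: 11.45
offset mm [-0.2 60.9 -0.7] dr [-0.19 -0.15 -0.55] t 11.45 q [-1.05 -0.29  1.89  0.51  1.42 -1.36] F [ 0.5 -0.3  0.9]
```

```bash

python3 -m jog '[{"offset":[0,0.03,0],"dr":[0,0,0]},{"offset":[0,0.061,0],"dr":[0,0,0]},{"offset":[0,0.061,0.04],"dr":[0,0,0]},{"offset":[0,0.061,0.08],"dr":[0,0,0]},{"offset":[0,0.061,0.12],"dr":[0,0,0]}]'| sed -n 1p
python3 -m jog '[{"offset":[0,0,0.015],"dr":[0,0,0]},{"offset":[0,0,0.015],"dr":[0,0,0]},{"offset":[0,0,0.015],"dr":[0,0,0]}]'| sed -n 1p
python3 -c "
from h import *
ax();ax()"
python3 -m jog '[{"offset":[0,0,0.01],"dr":[0,0,0]},{"offset":[0,0,0.015],"dr":[0,0,0]},{"offset":[0,0,0.015],"dr":[0,0,0]},{"offset":[0,0,0.015],"dr":[0,0,0]}]'| sed -n 1p
python3 -c "
from h import *
ax();ax()"
```

```text
t: 11.95
t: 12.25
down mm 15.38 Fax 1.00 lat 1.3 1.6 t 12.25
down mm 15.38 Fax 1.00 lat 1.3 1.6 t 12.25
t: 12.65
down mm 30.36 Fax 6.08 lat 1.5 0.5 t 12.65
down mm 30.36 Fax 6.08 lat 1.5 0.5 t 12.65
```

```bash

python3 -m jog '[{"offset":[0,0,0.003],"dr":[0,0,0]},{"offset":[0,0,0.0049],"dr":[0,0,0]},{"offset":[0,0,0.0049],"dr":[0,0,0]},{"offset":[0,0,0.0049],"dr":[0,0,0]},{"offset":[0,0,0.0049],"dr":[0,0,0]}]'| sed -n 1p
python3 -c "
from h import *
ax()"
```

```text
t: 13.15
down mm 34.60 Fax 12.57 lat 1.6 0.6 t 13.15
```

```bash

python3 -m jog '[{"offset":[0,0,0.0007],"dr":[0,0,0]},{"offset":[0,0,0.0007],"dr":[0,0,0]},{"offset":[0,0,0.0007],"dr":[0,0,0]}]'| sed -n 1p
python3 -c "
from h import *
ax()"
python3 -m jog '[{"offset":[0,0,-0.03],"dr":[0,0,0]},{"offset":[0,0,-0.08],"dr":[0,0,0]},{"offset":[0,0,-0.13],"dr":[0,0,0]},{"offset":[0,-0.05,-0.16],"dr":[0,0,0]},{"offset":[0,-0.1,-0.18],"dr":[0,0,0]}]'| sed -n 1,4p
python3 -c "
from h import *
goto(VP+.2*Z-.1*xt,RV)"
```

```text
t: 13.45
down mm 35.24 Fax 13.60 lat 1.6 0.5 t 13.45
t: 13.95
ee_pos: [0.4197, -0.2647, 0.3445]
eef_rot: [1.686, 2.196, 0.588]
ft_force: [-0.8, -0.9, 0.3]
offset mm [207.8  85.6 -15.3] dr [ 23.2  -23.48  87.59] t 13.95 q [-1.14 -0.34  1.92  0.51  1.48 -1.42] F [-0.8 -0.9  0.3]
```

```bash

python3 -m jog '[{"offset":[0.04,0,-0.02],"dr":[2.1,-2.1,7.9]},{"offset":[0.08,0,-0.03],"dr":[4.2,-4.2,15.8]},{"offset":[0.12,0.02,-0.03],"dr":[6.3,-6.3,23.7]},{"offset":[0.16,0.05,-0.02],"dr":[8.4,-8.4,31.6]},{"offset":[0.2,0.08,-0.015],"dr":[10.4,-10.5,39.4]}]'| sed -n 1,4p
python3 -c "
from h import *
goto(VP+.15*Z,RV)"
```

```text
t: 14.45
ee_pos: [0.4135, -0.0973, 0.3877]
eef_rot: [2.378, 1.685, 0.41]
ft_force: [0.6, -0.7, 0.1]
offset mm [103.7  63.8  72.4] dr [ 13.96 -14.89  54.91] t 14.45 q [-0.68 -0.59  1.96  0.21  1.5  -0.33] F [ 0.6 -0.7  0.1]
```

```bash

python3 -m jog '[{"offset":[0.02,0.015,0.015],"dr":[2,-2.1,7.8]},{"offset":[0.04,0.03,0.03],"dr":[4,-4.2,15.6]},{"offset":[0.06,0.045,0.045],"dr":[6,-6.3,23.4]},{"offset":[0.08,0.06,0.06],"dr":[8,-8.4,31.2]},{"offset":[0.103,0.064,0.072],"dr":[10,-10.6,39]}]'| sed -n 1,4p
python3 -c "
from h import *
goto([.5516,-.0364,.2179],RV)"
```

```text
t: 14.95
ee_pos: [0.5277, -0.0208, 0.3499]
eef_rot: [2.956, 0.857, 0.134]
ft_force: [0.1, 0.1, 0.1]
offset mm [  3.   14.9 134.2] dr [ 4.16 -4.48 17.17] t 14.95 q [-0.26 -0.1   1.63 -0.01  1.5   0.74] F [0.1 0.1 0.1]
```

```bash

python3 -m jog '[{"offset":[0,0.005,0.04],"dr":[2,-2.2,8.2]},{"offset":[0.001,0.01,0.08],"dr":[4.1,-4.4,17]},{"offset":[0.003,0.015,0.12],"dr":[4.2,-4.5,17.2]},{"offset":[0.003,0.015,0.134],"dr":[4.2,-4.5,17.2]},{"offset":[0.003,0.015,0.134],"dr":[4.2,-4.5,17.2]}]'| sed -n 1,4p
python3 look.py v4
python3 -m jog '[{"offset":[0,0,0],"dr":[0,-8.5,0]},{"offset":[0,0,0],"dr":[0,-17,0]},{"offset":[0,0,0],"dr":[0,-25.5,0]},{"offset":[0,0,0],"dr":[0,-32,0]},{"offset":[0,0,0],"dr":[0,-32,0]}]'| sed -n 1,4p
python3 look.py v5
python3 - <<'E'
import cv2,numpy as np
C=[]
for v in('v4','v5'):
    im=cv2.imread(f'pics/{v}.png').astype(int)
    g=im.astype(np.uint8);hsv=cv2.cvtColor(g,cv2.COLOR_BGR2HSV);mk=((hsv[...,0]<8)|(hsv[...,0]>172))&(hsv[...,1]>180)&(hsv[...,2]>90);mk[:,:350]=0
    ys,xs=np.nonzero(mk);xr=xs.max();yc=int(np.median(ys[xs>xr-25]));print(v,xs.min(),xr,yc,'r0',yc-9)
    for x in (xr-33,xr-26,xr-3,xr+1,xr+2,xr+3,xr+4,xr+5,xr+6): print(x,' '.join('%d/%d'%(im[y,x,2],im[y,x,1]) for y in range(yc-9,yc+10)))
    C.append(cv2.resize(g[yc-37:yc+38,xr-60:xr+40],None,fx=4,fy=4,interpolation=cv2.INTER_CUBIC))
cv2.imwrite('pics/m5.png',np.hstack(C))
E
```

```text
t: 15.45
ee_pos: [0.5492, -0.0368, 0.2165]
eef_rot: [-3.111, -0.423, 0.005]
ft_force: [-0.1, -0.4, 1.6]
[[443.2 258.9]
 [442.1 255.1]
 [441.7 253.7]]
t: 16.0
ee_pos: [0.5519, -0.0364, 0.2179]
eef_rot: [2.924, 0.4, -0.838]
ft_force: [-0.4, 0.5, -0.4]
[[451.  238. ]
 [450.7 232.9]
 [450.5 231.1]]
v4 408 473 255 r0 246
440 173/163 183/171 182/170 181/162 171/124 166/73 163/39 162/34 162/33 170/32 190/39 191/39 151/38 76/30 63/34 121/55 165/101 181/145 179/163
447 173/161 183/172 181/169 182/164 172/120 162/60 160/31 163/33 164/33 175/34 187/37 178/38 129/33 65/32 59/31 117/61 163/118 178/158 182/170
470 35/37 36/37 51/46 76/47 117/40 148/33 158/31 159/31 165/34 178/36 187/36 164/34 105/31 52/31 49/34 80/46 93/61 80/72 70/71
474 66/69 67/67 69/69 71/71 68/69 72/71 70/69 62/58 56/43 48/26 45/21 39/27 33/27 35/32 42/40 57/55 70/71 75/75 70/73
475 67/67 67/68 68/70 69/70 68/67 71/71 69/69 62/62 47/44 34/28 30/26 31/27 33/29 38/36 43/40 60/58 69/71 70/72 74/75
476 67/69 69/70 73/73 71/72 71/73 69/69 69/69 67/66 53/54 42/42 35/34 33/32 40/38 46/43 55/54 62/61 67/66 72/71 72/72
477 69/70 73/71
[... 789 characters left out ...]
56 60/61 69/69 70/68 78/67 82/63 85/56 84/48 72/31 73/29 77/23 82/28 66/29 53/42 56/55 66/66 67/69 71/72 72/73
485 66/67 67/67 67/70 67/66 69/68 71/68 68/64 57/51 41/31 34/24 39/26 39/22 39/31 45/44 59/58 68/68 70/69 71/70 70/70
486 68/68 68/69 67/68 67/67 70/70 67/69 64/65 53/51 37/35 35/32 30/29 28/27 33/33 52/53 64/64 70/71 72/72 73/72 73/73
487 67/68 68/69 68/68 66/67 70/68 69/69 65/65 59/59 48/46 43/42 44/44 42/41 46/46 58/57 71/71 74/73 72/71 71/70 73/74
488 66/68 68/68 67/68 68/68 69/69 68/69 68/68 63/63 58/59 64/65 61/60 61/61 63/64 65/66 73/73 74/72 73/73 74/76 74/73
489 66/66 68/67 69/69 70/71 66/68 69/69 68/69 71/70 72/73 71/72 68/68 70/71 71/71 71/70 74/76 73/75 74/76 75/76 73/74
```

View pics/m5.png

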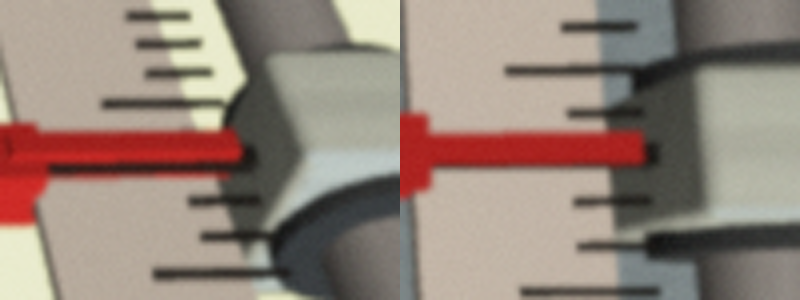

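```bash
python3 - <<'E'
from h import *
print('red FL',na([('v4',(443,250.5)),('v5',(453,232.8))]),'BU',na([('v4',(443,258.4)),('v5',(453,241.1))]))
print('root red FL',na([('v4',(470,250.1)),('v5',(480,232.7))]),'BU',na([('v4',(470,258.1)),('v5',(480,240.8))]))
print('root ptr FL',na([('v4',(475,253.7)),('v5',(486,235.3))]),'BU',na([('v4',(475,260.6)),('v5',(486,241.0))]))
# meter in v1..v4 pictures: marker tip and needle
E
```

```text
red FL [  5.31 -27.7 ] BU [  3.25 -23.62]
root red FL [  5.78 -27.72] BU [  3.43 -23.82]
root ptr FL [  3.82 -26.71] BU [  0.71 -24.16]
```

The pointer centre is now at -25.45 against the red mark's -25.7, so it is level within about 0.3 mm. Next I go to the meter, opening the gripper on the way.

```bash
cat >> h.py <<'E'
my=np.radians(-11);xm=np.array([np.cos(my),np.sin(my),0]);ym=np.array([-np.sin(my),np.cos(my),0]);RM=np.c_[xm,-ym,-Z];FIN=np.array([.4897,.1845,.095])
E
python3 -m jog '[{"offset":[0,-0.02,-0.02],"dr":[0,8,0]},{"offset":[0,-0.05,-0.04],"dr":[0,16,0]},{"offset":[0,-0.08,-0.05],"dr":[0,24,0]},{"offset":[0,-0.11,-0.05],"dr":[0,32,0]},{"offset":[0,-0.11,-0.05],"dr":[0,32,0]}]' 0 | sed -n 1,4p
python3 -c "
from h import *
goto(FIN+.1*Z,RM)"
```

```text
t: 16.55
ee_pos: [0.5424, 0.0785, 0.2636]
eef_rot: [-3.111, -0.426, -0.012]
ft_force: [0.1, -0.7, -0.2]
offset mm [ -22.8 -116.2   68.5] dr [-0.14 -0.44 26.59] t 16.55 q [-0.08  0.06  1.64  0.    1.43  1.22] F [ 0.1 -0.7 -0.2]
```

```bash

python3 -m jog '[{"offset":[-0.005,-0.04,0.02],"dr":[0,0,8.5]},{"offset":[-0.015,-0.08,0.04],"dr":[0,0,17]},{"offset":[-0.023,-0.116,0.06],"dr":[0,0,25.5]},{"offset":[-0.023,-0.116,0.068],"dr":[0,-0.4,26.6]},{"offset":[-0.023,-0.116,0.068],"dr":[0,-0.4,26.6]}]' | sed -n 1,6p
python3 - <<'E'
from look import *
goto(FIN+.1*Z,RM)
m,im=shot('k1')
print(proj(m,[FIN,FIN+.038*xm-.038*Z,[.5325,.2405,.055]]).round(1))
hsv=cv2.cvtColor(im,cv2.COLOR_RGB2HSV)
for nm,lo,hi in(('red',0,6),('orange',8,20)):
    mk=((hsv[...,0]>=lo)&(hsv[...,0]<=hi)&(hsv[...,1]>150)&(hsv[...,2]>90)).astype(np.uint8)
    c,l,s,ce=cv2.connectedComponentsWithStats(mk)
    for i in range(1,c):
        if s[i,4]>20: print(nm,s[i],ce[i].round(1))
E
```

```text
t: 17.05
ee_pos: [0.4936, 0.1814, 0.1939]
eef_rot: [3.127, -0.302, -0.007]
ft_force: [0.8, -0.2, 0.3]
grip_width: 0.0855
grasp_force: 0.0
offset mm [-4.4 -2.3 -1.1] dr [ 0.05  0.24 -0.02] t 17.05 q [0.12 0.07 1.77 0.   1.31 1.88] F [ 0.8 -0.2  0.3]
[[320.8 245. ]
 [321.  187.3]
 [247.2 194.7]]
red [320 199   3  27  38] [321.2 214.1]
red [312 237  19  36 588] [321.  253.9]
orange [279 119   6  76 186] [281.1 155.4]
```

View pics/k1.png

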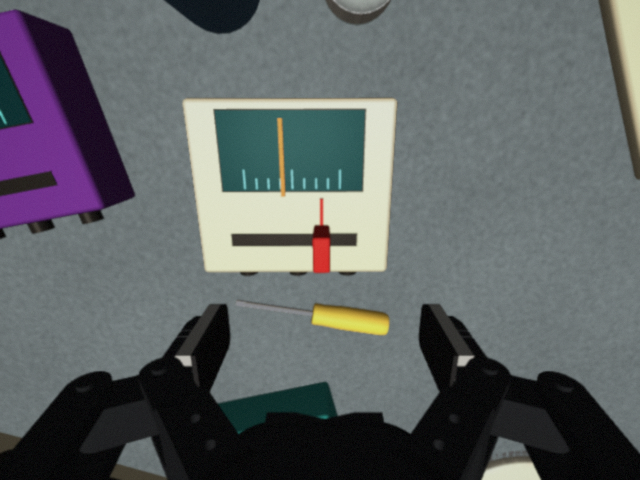

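The view shows the beige meter with its needle end at (283,195), marker tip at (321,199), and the fin's top face at (321,254). Nothing is in the gripper's way. I compute the grasp and the slide.

```bash
python3 - <<'E'
from h import *
m=np.load('pics/k1.npz')
im=cv2.imread('pics/k1.png').astype(int)
for y in (150,180,188,192,194,196): # orange subpixel centre: R-B weight
    w=np.clip(im[y,270:295,2]-im[y,270:295,0]-60,0,None)*(im[y,270:295,1]<190); print(y,w.sum(),(w*np.arange(270,295)).sum()/max(1,w.sum()),end=' | ')
for y in (199,203,210,218):
    w=np.clip(im[y,312:332,2]-im[y,312:332,1]-40,0,None);print(y,w.sum(),(w*np.arange(312,332)).sum()/max(1,w.sum()),end=' | ')
f=onz(m,(321,254.5),.095);t=onz(m,(321.2,199),.057);nd=onz(m,(282.8,195),.057)
print('\nfin',f,'tip',t,'needle',nd,'slide mm (+ = towards +y_m)',(nd-t)@ym*1e3,'fin-tip ym',(f-t)@ym*1e3,'xm',(t-f)@xm*1e3)
nd2=onz(m,(282.8,195),.055);print((nd2-t)@ym*1e3)
goto(f-[0,0,.022],RM)
E
```

```text
150 223 280.6457399103139 | 180 219 282.337899543379 | 188 219 282.5159817351598 | 192 235 282.58297872340427 | 194 221 282.59276018099547 | 196 0 0.0 | 199 147 321.04761904761904 | 203 234 321.0940170940171 | 210 236 321.08898305084745 | 218 244 321.0983606557377 | 
fin [0.48195356 0.18586262 0.095     ] tip [0.51715097 0.1790114  0.057     ] needle [0.52678944 0.21038091 0.057     ] slide mm (+ = towards +y_m) 32.6322756545099 fin-tip ym 0.009364785979577017 xm 35.85801119216456
32.882343911225725
offset mm [-13.   -2.5 121.8] dr [ 0.02  0.16 -0.07] t 17.1 q [0.12 0.07 1.77 0.   1.31 1.88] F [-0.5 -0.1 -0.1]
```

```bash

python3 -m jog '[{"offset":[-0.013,-0.0025,0.04],"dr":[0,0,0]},{"offset":[-0.013,-0.0025,0.08],"dr":[0,0,0]},{"offset":[-0.013,-0.0025,0.11],"dr":[0,0,0]},{"offset":[-0.013,-0.0025,0.126],"dr":[0,0,0]},{"offset":[-0.013,-0.0025,0.126],"dr":[0,0,0]}]' | sed -n 1,4p
python3 -m jog '[{"offset":[0,0,0],"dr":[0,0,0]},{"offset":[0,0,0],"dr":[0,0,0]},{"offset":[0,0,0],"dr":[0,0,0]},{"offset":[0,0,0],"dr":[0,0,0]},{"offset":[0,0,0],"dr":[0,0,0]}]' 0.8 20
python3 -m jog '[{"offset":[0,0,0],"dr":[0,0,0]},{"offset":[0,0,0],"dr":[0,0,0]},{"offset":[0,0,0],"dr":[0,0,0]}]' 1 20
```

```text
t: 17.6
ee_pos: [0.4806, 0.1851, 0.0663]
eef_rot: [3.126, -0.306, -0.012]
ft_force: [0.7, 0.9, 0.2]
t: 18.1
ee_pos: [0.481, 0.1867, 0.0677]
eef_rot: [3.127, -0.305, -0.008]
ft_force: [0.2, 0.3, -0.1]
grip_width: 0.017
grasp_force: 0.0
t: 18.4
ee_pos: [0.481, 0.1867, 0.0677]
eef_rot: [3.126, -0.304, -0.008]
ft_force: [-0.4, -0.4, 4.5]
grip_width: 0.0137
grasp_force: 23.2
```

```bash

python3 -m jog '[{"offset":[0,-0.01,0],"dr":[0,0,0]},{"offset":[0,-0.02,0],"dr":[0,0,0]},{"offset":[0,-0.0275,0],"dr":[0,0,0]},{"offset":[0,-0.0327,0],"dr":[0,0,0]},{"offset":[0,-0.0327,0],"dr":[0,0,0]}]'
cat > mk.py <<'E'
from look import *
m,im=shot('k_%d'%(observe()['t']*100)); im=im.astype(int)
h=cv2.cvtColor(im.astype(np.uint8),cv2.COLOR_RGB2HSV)
for nm,lo,hi in(('red',0,6),('orange',8,20)):
    mk=((h[...,0]>=lo)&(h[...,0]<=hi)&(h[...,1]>150)&(h[...,2]>90)).astype(np.uint8)
    c,l,s,ce=cv2.connectedComponentsWithStats(mk)
    for i in range(1,c):
        if s[i,4]>15:
            ys,xs=np.nonzero(l==i);b=ys>=ys.max()-4;t=ys<=ys.min()+4
            print(nm,s[i],'top',xs[t].mean().round(2),ys.min(),'bot',xs[b].mean().round(2),ys.max(),
              'ym top z57 %.2f bot z57 %.2f bot z55 %.2f'%tuple(1e3*onz(m,p,z)@ym for p,z in(((xs[t].mean(),ys.min()),.057),((xs[b].mean(),ys.max()),.057),((xs[b].mean(),ys.max()),.055))))
E
python3 mk.py
```

```text
t: 18.9
ee_pos: [0.4873, 0.2196, 0.0676]
eef_rot: [-3.127, 0.304, 0.009]
ft_force: [-2.2, 1.7, 5.2]
grip_width: 0.014
grasp_force: 23.3
red [321 227   7  46 233] top 323.92 227 bot 324.0 272 ym top z57 308.33 bot z57 308.34 bot z55 308.35
red [ 307  307   35   62 2037] top 323.91 307 bot 324.21 368 ym top z57 308.44 bot z57 308.36 bot z55 308.37
orange [324  78   7 144 856] top 326.82 78 bot 326.92 221 ym top z57 306.97 bot z57 306.89 bot z55 306.87
```

```bash

python3 -m jog '[{"offset":[0,0.0014,0],"dr":[0,0,0]},{"offset":[0,0.0014,0],"dr":[0,0,0]},{"offset":[0,0.0014,0],"dr":[0,0,0]}]' | sed -n 1,2p
python3 mk.py
```

```text
t: 19.25
ee_pos: [0.4869, 0.2179, 0.0676]
red [321 227   7  46 233] top 323.92 227 bot 324.0 272 ym top z57 306.58 bot z57 306.61 bot z55 306.61
red [ 307  307   35   62 2041] top 324.09 307 bot 324.0 368 ym top z57 306.62 bot z57 306.78 bot z55 306.79
orange [319  78   8 144 851] top 322.09 78 bot 323.08 221 ym top z57 307.15 bot z57 306.97 bot z55 306.98
```

```bash

python3 -m jog '[{"offset":[0,0,0],"dr":[0,0,0]},{"offset":[0,0,0],"dr":[0,0,0]},{"offset":[0,0,0],"dr":[0,0,0]},{"offset":[0,0,0],"dr":[0,0,0]},{"offset":[0,0,0],"dr":[0,0,0]}]' 0 | sed -n 1,2p
python3 -m jog '[{"offset":[0,0,-0.03],"dr":[0,0,0]},{"offset":[0,0,-0.07],"dr":[0,0,0]},{"offset":[0,0,-0.1],"dr":[0,0,0]},{"offset":[0,0,-0.12],"dr":[0,0,0]},{"offset":[0,0,-0.12],"dr":[0,0,0]}]'
python3 mk.py
python3 - <<'E'
from h import *
s=camera('scene');cv2.imwrite('pics/send.png',s[:,:,::-1])
a0=cv2.imread('pics/scene0.png').astype(int);b=s[:,:,::-1].astype(int)
for n_,(x,y,w,h) in dict(jar=(288,343,34,42),mug=(338,352,52,55),screw=(320,262,64,17)).items():
    print(n_,np.abs(a0[y:y+h,x:x+w]-b[y:y+h,x:x+w]).mean())
E
```

```text
t: 19.8
ee_pos: [0.4866, 0.2172, 0.067]
t: 20.3
ee_pos: [0.4897, 0.2177, 0.1908]
eef_rot: [-3.125, 0.305, -0.001]
ft_force: [0.2, -0.6, 0.1]
grip_width: 0.0852
grasp_force: 0.0
red [324 189   3  27  55] top 324.5 189 bot 324.64 215 ym top z57 306.78 bot z57 306.72 bot z55 306.72
red [316 226  19  37 626] top 324.9 226 bot 324.96 262 ym top z57 306.51 bot z57 306.53 bot z55 306.53
orange [323 105   3  78 171] top 324.08 105 bot 324.38 182 ym top z57 306.93 bot z57 306.86 bot z55 306.87
jar 0.7261904761904762
mug 0.8076923076923077
screw 0.7931985294117647
```

```bash
python3 -c "
from station import *
print(hand_in())"
```

```text
the job is handed in; nothing more can be done
None
```

Job handed in: by the last camera measurements the pointer is within about 0.3 mm of the red mark and the red marker within about 0.2 mm of the needle, the arm is clear, and the jar, mug and screwdriver look unmoved; the hand-in call returned no verdict.

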